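Dock the parts case and bolt it in

TASK

Pick the red-handled driver out of the mouth of the dock and lay it down on the bench well clear of the dock. Push the blue parts case squarely into the dock until it is fully home against the back rail, then lock it in: lift the bolt's red-knobbed handle up out of its notch, slide the bolt all the way across in front of the case, and let the handle down into the other notch. Leave the glue bottle, the jar and the loupe standing where they are, and let go of everything.

Things in the scene. Friction and masses are not known exactly. Their poses are not given: they have to be found in the camera images.
- dock: Fixed dock of white plastic rails 24 mm high and 8 mm thick, no floor, varying in place and turn. Origin: on the bench, centre of the case's home. +y points inward, from the open mouth to the back rail (inner face y = +51 mm); side rails' inner faces at x = -66.5 and +66.5 mm. The barrel bolt stands at the +x end of the mouth: x 73 to 150, y -90 to -45 mm, collars 30 mm high.
- dock_mouth (a point): Middle of the dock's mouth, on the bench, 88 mm in front of the dock's origin (dock y = -88 mm); axes as the dock's. Flared guide rails (24 mm high) run outward from here: from x = -70 and +70 mm here to x = -100 and +100 mm at dock y = -128 mm.
- notch_drawn (a point): Open top of the notch for the drawn-back bolt, 58 mm above the bench, at dock x = +136, y = -88 mm, in the bolt's upright notched steel plate (4 mm thick, dock x 73 to 150 mm, 58 mm high). Notch 13 mm wide, 24 mm deep. The handle starts in it.
- notch_locked (a point): Open top of the other notch, for the thrown bolt, at dock x = +86, y = -88 mm, 58 mm above the bench, in the same plate and of the same size.
- case: Blue parts case, clear lid fixed shut, 100 (its x) x 125 (its y) x 36 mm high, 0.4 to 0.7 kg, too wide to grasp; slides on the bench. Origin: centre of underside. Front face (x = -50 mm) has a lid tab, 6 mm out, 30 mm wide, 24 to 34 mm up; else flat up to 30 mm. Goes in back (+x) first: home, its +x axis points along the dock's +y and its origin is at the dock's.
- driver: Torque screwdriver lying in the dock's mouth, 190 mm long, round red handle of 33 mm diameter, 0.24 kg. Origin: underside, middle of its length. The handle reaches from the origin 95 mm along +y, the thin shaft (12 mm, axis 17 mm above the bench) 95 mm along -y. The bench is free to lay it on within about 100 mm (x) and 40 mm (y) of x = 0.50, y = -0.29 m.
- bolt (a joint): Travel of the bolt (14 mm steel rod parallel to dock x at y = -66 mm, 20 mm above the bench; about 1 N friction): 0 = drawn, tip 7 mm outside the dock's +x side rail; 0.050 m = fully thrown (its end stop), standing 43 mm across the mouth. Moves towards dock -x, only while the handle is clear above the notched plate.
- bolt_handle (a joint): Angle of the handle about the rod's axis: 0 = down in a notch, leaning out of the mouth (dock -y) at 48 degrees above level; from 0.36 rad it clears the notched plate; 0.73 upright; 0.95 its stop, leaning 12 degrees back (dock +y), where it stays by its weight. Leaning outward it falls freely towards 0, fully down only where it meets a notch.
- knob (a point): Centre of the red ball knob (18 mm) at the end of the bolt handle, 72 mm from the rod's axis; the shaft below it is 8 mm thick. In a notch it is 73 mm above the bench and 48 mm outside the rod's axis (dock y = -114 mm); leaning back, 90 mm up and at dock y = -51 mm. Dock x = +136 mm drawn, +86 mm thrown.
- glue_bottle: Small red bottle with a blue cap, 29 mm across and 96 mm high, standing near the bolt, beside the way of the case. Origin: centre of the underside. To be left standing.
- jar: White lidded jar, 44 mm across, 61 mm high, behind the dock on the left. Origin: centre of the underside. To be left alone.
- loupe: Black loupe, 37 mm across, 38 mm high, standing close beside the near side rail of the dock. Origin: centre of the underside. To be left alone.

How it is judged:
On the way, in this order (a step that is already met when the one before it is completed fails the run):
1. the case is fully home in the dock while the bolt is still drawn back (y of case in the frame of dock between -0.01 and 0.01 m and x of case in the frame of dock between -0.01 and 0.01 m and value of joint bolt below 0.01 m), for 0.2 s.
2. the bolt is thrown across with its handle lifted clear of the notched plate (value of joint bolt above 0.04 m and value of joint bolt_handle above 0.3 rad).
At the end, for the whole second after the job is handed in: Case flat in the dock within 10 mm of home along each dock axis and 0.12 rad of square; bolt thrown at least 44 mm, handle down in the locked notch (below 0.12 rad); driver at rest on the bench, its middle over 160 mm from the dock's origin; bottle, jar and loupe upright (y of case in the frame of dock between -0.01 and 0.01 m and x of case in the frame of dock between -0.01 and 0.01 m and angle between the x axis of case and the y axis of dock, either way round below 0.12 rad and height (world z) of case below 0.006 m and value of joint bolt above 0.044 m and value of joint bolt_handle below 0.12 rad and horizontal distance between driver and dock above 0.16 m and height (world z) of driver between -0.02 and 0.045 m and linear speed of each of driver, case below 0.02 m/s and angle between each of glue_bottle, jar, loupe's own z axis and vertical below 0.2 rad); the robot touches nothing.
It fails at once if the glue bottle is knocked over or pushed more than 40 mm (angle between glue_bottle's own z axis and vertical above 0.5 rad or distance of glue_bottle from where it was at the start of the episode above 0.04 m).
It fails at once if the jar is knocked over or pushed more than 40 mm (angle between jar's own z axis and vertical above 0.5 rad or distance of jar from where it was at the start of the episode above 0.04 m).
It fails at once if the loupe is knocked over or pushed more than 40 mm (angle between loupe's own z axis and vertical above 0.5 rad or distance of loupe from where it was at the start of the episode above 0.04 m).
It also fails if it takes over 72 s, if anything falls off the work surface, if the arm or the gripper's body presses on something with over 40 N, if the wrist force passes 120 N, or if a joint passes its speed limit or range.

ROBOT

A 7-joint arm with a two-finger parallel gripper is mounted at the origin on a cart in front of the work surface, level with it; the furniture and walls round the work are solid. World frame = base frame: x ahead of the robot, y to its left, z up, the work surface at z = 0. Lengths are in m, angles in rad, forces in N, time in s.
With the tool pointing down it reaches from about 0.425 to 1.025 m from the base axis. Payload 3.6 kg.
Tool frame: the origin (TCP) lies midway between the tips of the shut fingers; the grasp point (between the pads) lies 19 mm behind it; z points along the fingers, y is the line along which they close (so a half turn about z gives the same grasp; the last joint's range is limited). The gripper opens to 85 mm and grips with 20 to 120 N. Pads are 22 mm wide; open, the fingers measure 114 mm over their backs; the gripper's body (76 mm by 85 mm) begins 54 mm behind the grasp point. The pads swing forward as they close: fully open they stand 13 mm farther back than shut.
Start: joints at [-1.421, 0.591, 0.048, 1.609, -0.033, 0.943, -0.034], TCP at [0.174, 0.704, 0.231] pointing down, gripper open.
Joint ranges: [-2.69, 2.69], [-0.47, 2.24], [-1.27, 1.36], [0.19, 2.51], [-1.53, 4.68], [0.08, 2.07], [-3.09, 3.09]. Speed limits (rad/s): [2.57, 2.57, 3.14, 3.14, 3.14, 3.14, 3.14].

INTERFACE

Orientations are given as a unit quaternion [w, x, y, z].
In Python, from bench import r, imaging gives the robot as it stands.
- The arm moves only by the tool step_arm, never from a script. Its argument "plan" is a list of rows, each an object with "rot": the turn, a rotation vector about the tool's x, y, z in degrees, a list of three; "travel": the shift along the tool's x, y, z in m, a list of three; "gripper": the finger opening in m, from 0 to 0.0854. In form: [{"rot": [rx, ry, rz], "travel": [dx, dy, dz], "gripper": gripper}, ...]. A call has 1 to 12 rows; each row shifts and turns the commanded pose from where the row before left it, along the tool's axes as they then stand; what a row does not reach is not made up. A row lasts 1/8 s, in which the tool goes at most 62.5 mm and 10.7 degrees, less where a joint would pass 70% of its speed; a pose out of reach is approached as far as the arm can. A call is refused whole if a number of a shift passes 0.0625 or a number of a turn 10.7, either way. A call with a gripper value outside its range is refused whole. The fingers move at their own pace and stop on an object; "grip_force" is the grip in N (left out, the last holds). Time passes only in rows, so rows that do not move let the fingers close. It gives the time, the measured TCP pose, the force, the opening and the grip force at its end, in the units of the state.
- r.sense(): the state, without advancing time (a new reading comes with each control period).
- imaging.capture(name): name is "scene" or "side" or "wrist"; returns a dict with "color" (420x560x3 uint8, red, green, blue), "mtx" (3x3 intrinsics, pixels), "k1" (the pictures are not rectified: a ray, as slopes to the right and down, at radius r is drawn at 1 + k1 r^2 times it, then the intrinsics apply), "rvec" (rotation vector, rad) and "tvec" (3), from world to camera coordinates, as OpenCV has them; the wrist camera has in their place "hand_eye" (4x4, takes a point from camera to tool coordinates, whose origin is the TCP and whose axes are the flange's). Camera axes: x right, y down, z forward; pixel columns grow to the right and rows downward; lengths in m; the calibration is good to about 2 mm. A picture is of the moment at which its call begins: read the wrist's pose just before it. There is no depth.
- r.job_done(): hands the job in; it is judged then, once.
The state is a dict: "t": time; "q": joint angles; "joint_vel": joint speeds; "joint_efforts": joint torques, N m; "eef_pos": TCP position; "tool_rot": TCP orientation; "contact_force": force on the tool from outside, world axes, zero at the start; "ft_torque": the same for the moment, N m; "opening": finger opening in m; "finger_force": force on a finger pad.
Only numpy, scipy, OpenCV 4.12 (cv2) and the standard library are available. Lean on these libraries where they do the work, as an engineer would, in place of code of your own. Each camera call takes 0.05 s, during which the arm holds its last target. There are 200 camera calls.

## Working session

There is one attempt and no reset: what is moved stays moved. The work goes in short steps, Python scripts to look and compute and a tool call to move; the robot and the scene stay as the last step left them, time stands still between calls to the robot, and variables do not carry over. Pictures are saved under pics/ and viewed, at most 10 in all, crops included, and the job is handed in when it is done.

Besides the shell and the picture viewer there is one more tool, called after "Call:" by a JSON object that holds its "op" and its "data", one argument or row to a line. step_arm: Moves the arm, as the interface text tells. Its arguments: {"type":"object","properties":{"plan":{"type":"array"},"grip_force":{"type":"number"}},"required":["plan"]}

```bash
mkdir -p pics; ls
python3 - <<'E'
from bench import r, imaging
import cv2,numpy as np,pickle
s=r.sense();print({k:np.round(v,3) for k,v in s.items()})
d={}
for n in("scene","side"):
    c=imaging.capture(n);d[n]=c;cv2.imwrite(f"pics/{n}0.png",c["color"][...,::-1])
    print(n,c["mtx"],c["k1"],c["rvec"],c["tvec"])
pickle.dump(d,open("c0.pkl","wb"))
E
```

```text
pics
{'t': np.float64(0.0), 'q': array([-1.422,  0.592,  0.048,  1.61 , -0.033,  0.943, -0.034]), 'joint_vel': array([ 0.   , -0.001,  0.   , -0.   , -0.   ,  0.   , -0.   ]), 'joint_efforts': array([ 0.0000e+00, -5.4868e+01,  1.5470e+00, -1.9812e+01,  9.0000e-03,
        9.0000e-03,  0.0000e+00]), 'eef_pos': array([0.174, 0.703, 0.23 ]), 'tool_rot': array([-0.   ,  0.121,  0.993, -0.001]), 'contact_force': array([-0.68 , -0.358, -0.326]), 'ft_torque': array([ 0.018, -0.005, -0.018]), 'finger_force': np.float64(0.0), 'opening': np.float64(0.085)}
scene [[449.74399769   0.         274.57751816]
 [  0.         449.74399769 213.42909513]
 [  0.           0.           1.        ]] -0.13935729719026288 [ 0.59864772 -2.58398199  1.31343775] [0.58053335 0.14488482 0.83099352]
side [[408.71786612   0.         282.13964561]
 [  0.         408.71786612 207.26336742]
 [  0.           0.           1.        ]] -0.09746195776920949 [ 0.08850865 -2.7872746   1.34059173] [ 0.60124022 -0.02816557  1.09570943]
```

View pics/scene0.png

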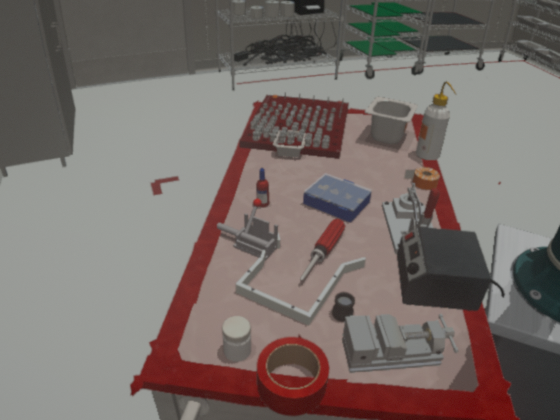

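View pics/side0.png

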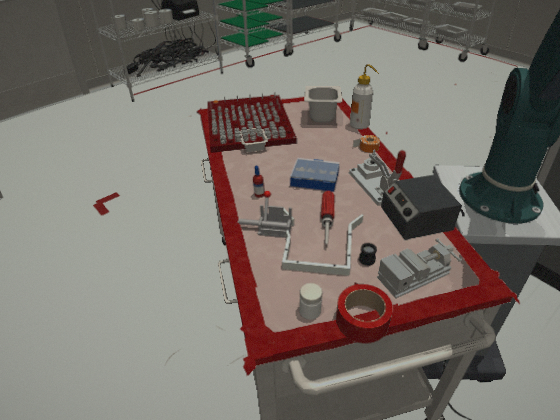

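```bash
cat > h.py <<'E'
import numpy as np,cv2
from scipy.spatial.transform import Rotation as R
def ray(c,px):
    px=np.atleast_2d(np.asarray(px,float))
    u=cv2.undistortPoints(px[:,None],c["mtx"],np.array([c["k1"],0,0,0.]))[:,0]
    M=cv2.Rodrigues(np.asarray(c["rvec"]))[0]
    return -M.T@c["tvec"], np.c_[u,np.ones(len(u))]@M
def onz(c,px,z):
    o,d=ray(c,px); return o+d*((z-o[2])/d[:,2])[:,None]
def tri(c1,p1,c2,p2):
    o1,d1=ray(c1,p1);o2,d2=ray(c2,p2);out=[]
    for a,b in zip(d1,d2):
        s=np.linalg.lstsq(np.c_[a,-b],o2-o1,rcond=None)[0]
        A=o1+a*s[0];B=o2+b*s[1];out.append(np.r_[(A+B)/2,np.linalg.norm(A-B)])
    return np.array(out)
def proj(c,P):
    P=np.atleast_2d(np.asarray(P,float))
    return cv2.projectPoints(P[:,None],c["rvec"],c["tvec"],c["mtx"],np.array([c["k1"],0,0,0.]))[0][:,0]
E
python3 - <<'E'
import pickle,cv2
d=pickle.load(open("c0.pkl","rb"))
a=d["scene"]["color"][170:320,205:405,::-1];cv2.imwrite("pics/sc.png",cv2.resize(a,None,fx=4,fy=4,interpolation=cv2.INTER_CUBIC))
a=d["side"]["color"][155:280,230:390,::-1];cv2.imwrite("pics/si.png",cv2.resize(a,None,fx=4.8,fy=4.8,interpolation=cv2.INTER_CUBIC))
E
```

```text
(no output)
```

View pics/sc.png

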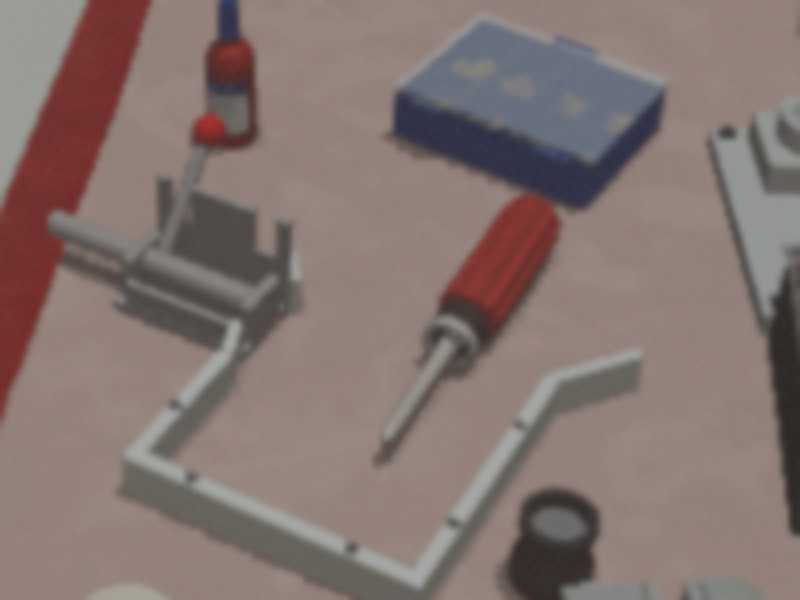

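View pics/si.png

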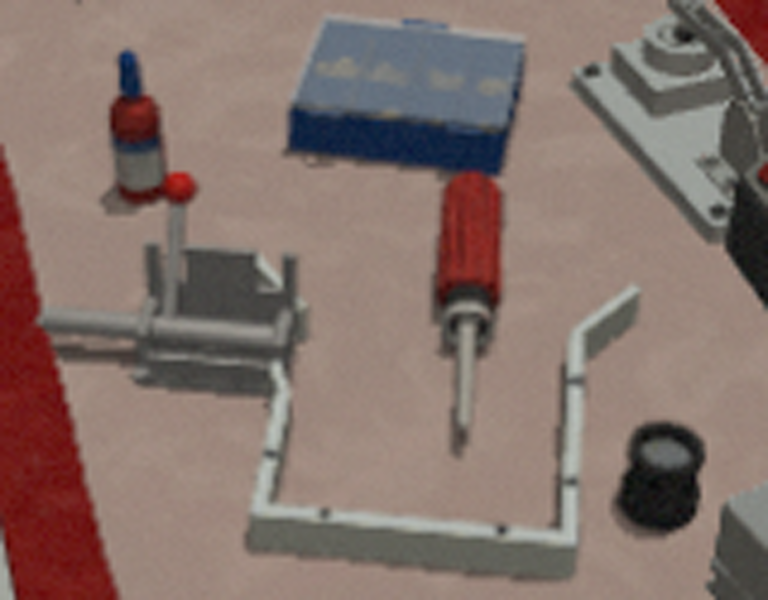

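Run:
```python
import pickle
from h import *
d=pickle.load(open("c0.pkl","rb"));S,D=d["scene"],d["side"]
np.set_printoptions(precision=4,suppress=True)
s=lambda *p:np.array(p)/4.+[204.6,169.6]
e=lambda *p:np.array(p)/4.8+[229.6,154.6]
n=["oL","oR","bend","flare"]
a=s((125,456),(422,584),(552,378),(640,352));b=e((250,516),(577,543),(573,335),(637,288))
A=onz(S,a,.024);B=onz(D,b,.024)
print("dock scene\n",A,"\nside\n",B,"\ntri\n",tri(S,a,D,b))
loc=np.array([[74.5,59],[-74.5,59],[-74,-88],[-104,-128]])/1e3
def fit(P,Q):
    p,q=P.mean(0),Q.mean(0);x=(P-p)@[1,1j];y=(Q-q)@[1,1j]
    th=np.angle((x.conj()*y).sum());Rm=np.array([[np.cos(th),-np.sin(th)],[np.sin(th),np.cos(th)]])
    t=q-Rm@p;return t,th,(P@Rm.T+t-Q)*1e3
for Q in (A,B,(A+B)/2):print("fit",*fit(loc[:3],Q[:3,:2]))
t,th,_=fit(loc[:3],((A+B)/2)[:3,:2])
k=tri(S,s((210,130)),D,e((180,187)));print("knob",k)
Rm=np.array([[np.cos(th),-np.sin(th)],[np.sin(th),np.cos(th)]])
print("knob dock",(k[0,:2]-t)@Rm)
a=s((485,16),(665,88),(585,165),(395,93));b=e((325,18),(525,38),(503,128),(290,107))
A=onz(S,a,.036);B=onz(D,b,.036);print("case\n",A,"\n",B)
for Q in(A,B):
    print("sizes",np.linalg.norm(np.roll(Q,-1,0)-Q,axis=1))
    cl=np.array([[-50,62.5],[-50,-62.5],[50,-62.5],[50,62.5]])/1e3 
    print(fit(cl,Q[:,:2]))
print("driver",onz(S,s((382,452)),.012),onz(D,e((461,445)),.012),onz(S,s((540,200)),.022),onz(D,e((471,178)),.025))
print("collar",onz(S,s((450,325)),.017),onz(D,e((467,310)),.017))
print("bottle",onz(S,s((232,135)),0.),onz(D,e((142,190)),0.), tri(S,s((229,0)),D,e((127,57))))
print("loupe",onz(S,s((558,515)),.038),onz(D,e((666,445)),.038))
```

```text
dock scene
 [[0.5796 0.2947 0.024 ]
 [0.4334 0.3045 0.024 ]
 [0.4255 0.1603 0.024 ]
 [0.3931 0.1239 0.024 ]] 
side
 [[0.5821 0.2961 0.024 ]
 [0.4349 0.3051 0.024 ]
 [0.4291 0.1629 0.024 ]
 [0.394  0.1241 0.024 ]] 
tri
 [[0.5827 0.2896 0.0177 0.0006]
 [0.4343 0.3014 0.0202 0.0001]
 [0.4277 0.1508 0.0144 0.0012]
 [0.3935 0.1213 0.0218 0.    ]]
fit [0.5035 0.2416] -0.06300644930675248 [[ 1.9492  1.16  ]
 [-0.5362  0.7313]
 [-1.413  -1.8912]]
fit [0.5061 0.2433] -0.058365482138856895 [[ 1.79    1.7379]
 [ 0.2525  1.4481]
 [-2.0425 -3.186 ]]
fit [0.5048 0.2424] -0.060692739463419174 [[ 1.8702  1.4484]
 [-0.1416  1.0901]
 [-1.7285 -2.5385]]
knob [[0.6306 0.1129 0.0717 0.0007]]
knob dock [ 0.1334 -0.1217]
case
 [[ 0.5616 -0.1143  0.036 ]
 [ 0.4419 -0.0881  0.036 ]
 [ 0.4603  0.0054  0.036 ]
 [ 0.5779 -0.0118  0.036 ]] 
 [[ 0.5657 -0.1121  0.036 ]
 [ 0.4445 -0.095   0.036 ]
 [ 0.4604  0.0003  0.036 ]
 [ 0.5816 -0.0149  0.036 ]]
sizes [0.1225 0.0953 0.1188 0.1038]
(array([ 0.5104, -0.0522]), np.float64(-1.7619068713142192), array([[  19.7348,   99.3051],
       [  16.639 ,   96.8912],
       [ -20.7606,  -94.8261],
       [ -15.6132, -101.3702]]))
sizes [0.1224 0.0967 0.1221 0.0985]
(array([ 0.513 , -0.0554]), np.float64(-1.64714612518247), array([[  13.4905,  101.7711],
       [  10.0736,   94.2289],
       [ -13.5081, -100.8225],
       [ -10.0561,  -95.1774]]))
driver [[0.4824 0.2296 0.012 ]] [[0.4854 0.2325 0.012 ]] [[0.4767 0.0278 0.022 ]] [[0.4784 0.0338 0.025 ]]
collar [[0.4849 0.1388 0.017 ]] [[0.4816 0.1378 0.017 ]]
bottle [[0.664 0.021 0.   ]] [[0.6648 0.0205 0.    ]] [[0.6691 0.0152 0.0864 0.0009]]
loupe [[0.3922 0.2556 0.038 ]] [[0.3924 0.2547 0.038 ]]
```

```bash
cat >> h.py <<'E'
def Rd(psi):
    p=np.radians(psi);y=np.array([np.cos(p),np.sin(p),0]);z=np.array([0,0,-1.]);return np.c_[np.cross(y,z),y,z]
def rows(wps,cur=None):
    """wps: (x,y,z,psi_deg,n). prints rounded rows in tool axes, simulating the rounding"""
    from bench import r
    if cur is None:
        s=r.sense();q=s["tool_rot"];p=np.array(s["eef_pos"]);Q=R.from_quat([q[1],q[2],q[3],q[0]])
    else: p=np.array(cur[:3]);Q=R.from_matrix(Rd(cur[3]))
    print("from",p.round(4),"psi",np.degrees(np.arctan2(*Q.as_matrix()[[1,0],1])).round(2))
    for x,y,z,psi,n in wps:
        n=int(n);T=np.array([x,y,z]);G=R.from_matrix(Rd(psi))
        for i in range(n):
            k=n-i
            t=(Q.inv().apply((T-p)/k)).round(3)
            w=np.degrees((Q.inv()*G).as_rotvec()/k).round(1)
            print('{"rot":%s,"travel":%s}'%((w+0.).tolist(),(t+0.).tolist()))
            p=p+Q.apply(t);Q=Q*R.from_rotvec(np.radians(w))
        print("-- at",p.round(4))
def state():
    from bench import r
    s=r.sense();q=s["tool_rot"];M=R.from_quat([q[1],q[2],q[3],q[0]]).as_matrix()
    print("t",round(float(s["t"]),2),"pos",np.round(s["eef_pos"],4),"psi",np.degrees(np.arctan2(M[1,1],M[0,1])).round(2),"open",round(float(s["opening"]),4),"F",np.round(s["contact_force"],1))
E
python3 -c "
from h import *
rows([(.480,.085,.10,-2.5,14),(.480,.085,.004,-2.5,4)])"
```

```text
from [0.1741 0.703  0.2302] psi 76.09
{"rot":[0.0, 0.0, 5.6],"travel":[-0.032, -0.038, 0.009]}
{"rot":[0.0, 0.0, 5.6],"travel":[-0.035, -0.034, 0.009]}
{"rot":[0.0, 0.0, 5.6],"travel":[-0.039, -0.031, 0.009]}
{"rot":[0.0, 0.0, 5.6],"travel":[-0.041, -0.027, 0.009]}
{"rot":[0.0, 0.0, 5.6],"travel":[-0.044, -0.023, 0.01]}
{"rot":[0.0, 0.0, 5.6],"travel":[-0.046, -0.018, 0.009]}
{"rot":[0.0, 0.0, 5.6],"travel":[-0.047, -0.014, 0.01]}
{"rot":[0.0, 0.0, 5.6],"travel":[-0.048, -0.009, 0.009]}
{"rot":[0.0, 0.0, 5.6],"travel":[-0.049, -0.004, 0.01]}
{"rot":[0.0, 0.0, 5.6],"travel":[-0.049, 0.001, 0.009]}
{"rot":[0.0, 0.0, 5.6],"travel":[-0.049, 0.005, 0.01]}
{"rot":[0.0, 0.0, 5.7],"travel":[-0.048, 0.01, 0.009]}
{"rot":[0.0, 0.1, 5.6],"travel":[-0.047, 0.015, 0.01]}
{"rot":[0.0, 0.0, 5.7],"travel":[-0.045, 0.02, 0.009]}
-- at [0.4802 0.0852 0.1003]
{"rot":[0.0, 0.0, 0.0],"travel":[0.0, 0.0, 0.024]}
{"rot":[0.0, 0.0, 0.0],"travel":[0.0, 0.0, 0.024]}
{"rot":[0.0, 0.0, 0.0],"travel":[0.0, 0.0, 0.024]}
{"rot":[0.0, 0.0, 0.0],"travel":[0.0, 0.0, 0.024]}
-- at [0.4802 0.0851 0.0043]
```

Call:
{"op": "step_arm", "data": {
  "plan": [
    {"rot": [0,0,5.6],"travel": [-0.032,-0.038,0.005],"gripper": 0.085},
    {"rot": [0,0,5.6],"travel": [-0.035,-0.034,0.005],"gripper": 0.085},
    {"rot": [0,0,5.6],"travel": [-0.039,-0.031,0.005],"gripper": 0.085},
    {"rot": [0,0,5.6],"travel": [-0.041,-0.027,0.005],"gripper": 0.085},
    {"rot": [0,0,5.6],"travel": [-0.044,-0.023,0.005],"gripper": 0.085},
    {"rot": [0,0,5.6],"travel": [-0.046,-0.018,0.005],"gripper": 0.085},
    {"rot": [0,0,5.6],"travel": [-0.047,-0.014,0.005],"gripper": 0.085},
    {"rot": [0,0,5.6],"travel": [-0.048,-0.009,0.005],"gripper": 0.085},
    {"rot": [0,0,5.6],"travel": [-0.049,-0.004,0.01],"gripper": 0.085},
    {"rot": [0,0,5.6],"travel": [-0.049,0.001,0.01],"gripper": 0.085},
    {"rot": [0,0,5.6],"travel": [-0.049,0.005,0.01],"gripper": 0.085},
    {"rot": [0,0,5.7],"travel": [-0.048,0.01,0.01],"gripper": 0.085}
  ]
}}

```text
t: 1.6
eef_pos: [0.4364, 0.1728, 0.151]
tool_rot: [0.0, 0.652, 0.758, 0.0]
contact_force: [0.8, -0.1, 1.2]
opening: 0.0849
finger_force: 0.0
```

```bash
python3 -c "
from h import *
state();rows([(.480,.085,.10,-2.5,3)])"
```

```text
t 1.6 pos [0.4364 0.1728 0.151 ] psi 8.63 open 0.0849 F [ 0.8 -0.1  1.2]
from [0.4364 0.1728 0.151 ] psi 8.63
{"rot":[0.0, 0.0, 3.7],"travel":[-0.031, 0.01, 0.017]}
{"rot":[0.0, 0.0, 3.7],"travel":[-0.03, 0.012, 0.017]}
{"rot":[0.0, 0.0, 3.7],"travel":[-0.03, 0.014, 0.017]}
-- at [0.4801 0.0851 0.1   ]
```

Call:
{"op": "step_arm", "data": {
  "plan": [
    {"rot": [0,0,3.7],"travel": [-0.031,0.01,0.017],"gripper": 0.085},
    {"rot": [0,0,3.7],"travel": [-0.03,0.012,0.017],"gripper": 0.085},
    {"rot": [0,0,3.7],"travel": [-0.03,0.014,0.017],"gripper": 0.085},
    {"rot": [0,0,0],"travel": [0,0,0.03],"gripper": 0.085},
    {"rot": [0,0,0],"travel": [0,0,0.03],"gripper": 0.085},
    {"rot": [0,0,0],"travel": [0,0,0.025],"gripper": 0.085},
    {"rot": [0,0,0],"travel": [0,0,0.011],"gripper": 0.085},
    {"rot": [0,0,0],"travel": [0,0,0],"gripper": 0.02},
    {"rot": [0,0,0],"travel": [0,0,0],"gripper": 0.02},
    {"rot": [0,0,0],"travel": [0,0,0],"gripper": 0.02},
    {"rot": [0,0,0],"travel": [0,0,0],"gripper": 0.02}
  ],
  "grip_force": 50
}}

```text
t: 2.98
eef_pos: [0.4801, 0.0867, 0.0053]
tool_rot: [0.0, 0.721, 0.693, 0.001]
contact_force: [-1.6, 0.4, 7.2]
opening: 0.0321
finger_force: 49.6
```

```bash
python3 -c "
from h import *
import pickle
d=pickle.load(open('c0.pkl','rb'))
state();print(onz(d['scene'],[[427,185],[290,158],[415,190]],0))
rows([(.480,.07,.12,-2.5,3),(.455,-.29,.12,-92.5,9),(.455,-.29,.006,-92.5,4)])"
```

```text
t 2.98 pos [0.4801 0.0867 0.0053] psi -2.29 open 0.0321 F [-1.6  0.4  7.2]
[[ 0.33094679 -0.24131121  0.        ]
 [ 0.69403233 -0.20310219  0.        ]
 [ 0.3544988  -0.20298656  0.        ]]
from [0.4801 0.0867 0.0053] psi -2.29
{"rot":[0.0, 0.0, 0.1],"travel":[-0.006, 0.0, -0.038]}
{"rot":[0.0, 0.0, 0.1],"travel":[-0.005, 0.0, -0.038]}
{"rot":[0.1, 0.0, 0.0],"travel":[-0.006, 0.001, -0.039]}
-- at [0.4803 0.0696 0.1203]
{"rot":[0.0, 0.0, 10.0],"travel":[-0.04, -0.001, 0.0]}
{"rot":[0.0, 0.0, 10.0],"travel":[-0.04, 0.006, 0.0]}
{"rot":[0.0, 0.0, 10.0],"travel":[-0.038, 0.013, 0.0]}
{"rot":[0.0, 0.0, 10.0],"travel":[-0.035, 0.019, 0.0]}
{"rot":[0.0, 0.0, 10.0],"travel":[-0.031, 0.025, 0.0]}
{"rot":[0.0, 0.0, 10.0],"travel":[-0.027, 0.03, 0.0]}
{"rot":[0.0, 0.0, 10.0],"travel":[-0.021, 0.034, 0.0]}
{"rot":[0.0, 0.0, 10.0],"travel":[-0.015, 0.037, 0.0]}
{"rot":[0.0, 0.0, 10.0],"travel":[-0.008, 0.039, 0.0]}
-- at [ 0.4549 -0.2898  0.1201]
{"rot":[0.0, 0.0, 0.0],"travel":[0.0, 0.0, 0.029]}
{"rot":[0.0, 0.0, 0.0],"travel":[0.0, 0.0, 0.028]}
{"rot":[0.0, 0.0, 0.0],"travel":[0.0, 0.0, 0.029]}
{"rot":[0.0, 0.0, 0.0],"travel":[0.0, 0.0, 0.028]}
-- at [ 0.4548 -0.2897  0.0061]
```

Call:
{"op": "step_arm", "data": {
  "plan": [
    {"rot": [0,0,0],"travel": [0,0,-0.038],"gripper": 0.02},
    {"rot": [0,0,0],"travel": [-0.008,0,-0.038],"gripper": 0.02},
    {"rot": [0,0,0],"travel": [-0.009,0,-0.039],"gripper": 0.02},
    {"rot": [0,0,10],"travel": [-0.04,-0.001,0],"gripper": 0.02},
    {"rot": [0,0,10],"travel": [-0.04,0.006,0],"gripper": 0.02},
    {"rot": [0,0,10],"travel": [-0.038,0.013,0],"gripper": 0.02},
    {"rot": [0,0,10],"travel": [-0.035,0.019,0],"gripper": 0.02},
    {"rot": [0,0,10],"travel": [-0.031,0.025,0],"gripper": 0.02},
    {"rot": [0,0,10],"travel": [-0.027,0.03,0],"gripper": 0.02},
    {"rot": [0,0,10],"travel": [-0.021,0.034,0],"gripper": 0.02},
    {"rot": [0,0,10],"travel": [-0.015,0.037,0],"gripper": 0.02},
    {"rot": [0,0,10],"travel": [-0.008,0.039,0],"gripper": 0.02}
  ]
}}

```text
t: 4.47
eef_pos: [0.4546, -0.2905, 0.1194]
tool_rot: [-0.0, 1.0, -0.023, 0.0]
contact_force: [0.0, -0.6, -1.8]
opening: 0.032
finger_force: 51.4
```

Call:
{"op": "step_arm", "data": {
  "plan": [
    {"rot": [0,0,0],"travel": [0,0,0.03],"gripper": 0.02},
    {"rot": [0,0,0],"travel": [0,0,0.03],"gripper": 0.02},
    {"rot": [0,0,0],"travel": [0,0,0.03],"gripper": 0.02},
    {"rot": [0,0,0],"travel": [0,0,0.015],"gripper": 0.02},
    {"rot": [0,0,0],"travel": [0,0,0.007],"gripper": 0.02},
    {"rot": [0,0,0],"travel": [0,0,0],"gripper": 0.02}
  ]
}}

```text
t: 5.22
eef_pos: [0.4545, -0.2894, 0.0085]
tool_rot: [-0.001, 1.0, -0.02, 0.0]
contact_force: [-2.8, 2.2, 4.2]
opening: 0.0318
finger_force: 52.2
```

```bash
python3 -c "
from h import *
state()"
```

```text
t 5.22 pos [ 0.4545 -0.2894  0.0085] psi -92.3 open 0.0318 F [-2.8  2.2  4.2]
```

Call:
{"op": "step_arm", "data": {
  "plan": [
    {"rot": [0,0,0],"travel": [0,0,0.001],"gripper": 0.02},
    {"rot": [0,0,0],"travel": [0,0,0],"gripper": 0.085},
    {"rot": [0,0,0],"travel": [0,0,0],"gripper": 0.085},
    {"rot": [0,0,0],"travel": [0,0,0],"gripper": 0.085},
    {"rot": [0,0,0],"travel": [0,0,-0.03],"gripper": 0.085},
    {"rot": [0,0,0],"travel": [0,0,-0.04],"gripper": 0.085},
    {"rot": [0,0,0],"travel": [0,0,-0.04],"gripper": 0.085}
  ]
}}

```text
t: 6.1
eef_pos: [0.4548, -0.2899, 0.1173]
tool_rot: [-0.0, 1.0, -0.02, -0.0]
contact_force: [1.3, 0.5, 0.2]
opening: 0.0854
finger_force: 0.0
```

```bash
python3 -c "
from h import *
state();rows([(.4985,-.135,.13,-8,9)])"
```

```text
t 6.1 pos [ 0.4548 -0.2899  0.1173] psi -92.31 open 0.0854 F [1.3 0.5 0.2]
from [ 0.4548 -0.2899  0.1173] psi -92.31
{"rot":[0.0, 0.0, -9.4],"travel":[0.004, -0.017, -0.001]}
{"rot":[0.0, 0.0, -9.4],"travel":[0.007, -0.017, -0.001]}
{"rot":[0.0, 0.0, -9.4],"travel":[0.01, -0.015, -0.002]}
{"rot":[0.0, 0.0, -9.4],"travel":[0.012, -0.013, -0.001]}
{"rot":[0.0, 0.0, -9.3],"travel":[0.014, -0.011, -0.002]}
{"rot":[0.0, 0.0, -9.4],"travel":[0.015, -0.009, -0.001]}
{"rot":[0.0, 0.0, -9.3],"travel":[0.017, -0.006, -0.002]}
{"rot":[0.0, 0.0, -9.4],"travel":[0.018, -0.004, -0.001]}
{"rot":[0.0, 0.0, -9.3],"travel":[0.018, -0.001, -0.002]}
-- at [ 0.4983 -0.1346  0.1302]
```

Call:
{"op": "step_arm", "data": {
  "plan": [
    {"rot": [0,0,-9.4],"travel": [0.004,-0.017,-0.001],"gripper": 0.085},
    {"rot": [0,0,-9.4],"travel": [0.007,-0.017,-0.001],"gripper": 0.085},
    {"rot": [0,0,-9.4],"travel": [0.01,-0.015,-0.002],"gripper": 0.085},
    {"rot": [0,0,-9.4],"travel": [0.012,-0.013,-0.001],"gripper": 0.085},
    {"rot": [0,0,-9.3],"travel": [0.014,-0.011,-0.002],"gripper": 0.085},
    {"rot": [0,0,-9.4],"travel": [0.015,-0.009,-0.001],"gripper": 0.085},
    {"rot": [0,0,-9.3],"travel": [0.017,-0.006,-0.002],"gripper": 0.085},
    {"rot": [0,0,-9.4],"travel": [0.018,-0.004,-0.001],"gripper": 0.085},
    {"rot": [0,0,-9.3],"travel": [0.018,-0.001,-0.002],"gripper": 0.085}
  ]
}}

```text
t: 7.22
eef_pos: [0.4985, -0.1341, 0.1293]
tool_rot: [0.0, 0.753, 0.658, -0.0]
contact_force: [0.1, 0.3, -1.0]
opening: 0.0849
finger_force: 0.0
```

Run:
```python
from h import *
from bench import imaging,r
import pickle
state();s=r.sense();w=imaging.capture("wrist");sd=imaging.capture("side");sc=imaging.capture("scene")
pickle.dump((s,w,sd,sc),open("c1.pkl","wb"))
im=np.hstack([w["color"],sd["color"][100:,150:430]][:1]);cv2.imwrite("pics/w1.png",im[...,::-1])
print(w["hand_eye"].round(3),w["mtx"][0])
```

```text
t 7.22 pos [ 0.4985 -0.1341  0.1293] psi -7.71 open 0.0849 F [ 0.1  0.3 -1. ]
[[ 0.001 -0.957 -0.29   0.074]
 [ 1.     0.001  0.     0.   ]
 [ 0.    -0.29   0.957 -0.143]
 [ 0.     0.     0.     1.   ]] [316.59618785   0.         273.67004666]
```

View pics/w1.png

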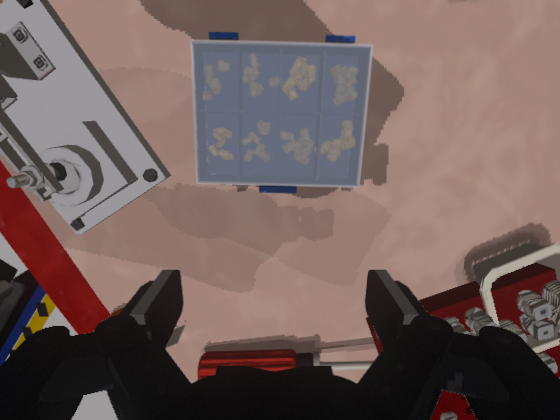

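```bash
cat >> h.py <<'E'
def wcam(s,w):
    q=s["tool_rot"];T=np.eye(4);T[:3,:3]=R.from_quat([q[1],q[2],q[3],q[0]]).as_matrix();T[:3,3]=s["eef_pos"]
    C=np.linalg.inv(T@w["hand_eye"]);return dict(mtx=w["mtx"],k1=w["k1"],rvec=cv2.Rodrigues(C[:3,:3])[0],tvec=C[:3,3],color=w["color"])
E
python3 - <<'E'
from h import *
import pickle
s,w,sd,sc=pickle.load(open("c1.pkl","rb"));W=wcam(s,w)
np.set_printoptions(precision=4,suppress=True)
P=onz(W,[(192,41),(372,45),(360,187),(197,184)],.036)[:,:2]
print(P,np.linalg.norm(np.roll(P,-1,0)-P,axis=1),P.mean(0))
e=(P[1]-P[0]+P[2]-P[3]);print("heading of case right edge",np.degrees(np.arctan2(e[1],e[0])))
f=(P[0]-P[3]+P[1]-P[2]);print("case x heading",np.degrees(np.arctan2(f[1],f[0])))
E
```

```text
[[ 0.4607 -0.0025]
 [ 0.5809 -0.0211]
 [ 0.5669 -0.118 ]
 [ 0.4446 -0.0992]] [0.1216 0.0979 0.1237 0.098 ] [ 0.5133 -0.0602]
heading of case right edge -8.749707449960773
case x heading 81.18554024878466
```

```bash
cat >> h.py <<'E'
DO=np.array([.505,.2424]);DTH=np.radians(-3.5)
def d2w(p):
    c,s=np.cos(DTH),np.sin(DTH);return DO+np.array([[c,-s],[s,c]])@np.asarray(p,float)
def w2d(p):
    c,s=np.cos(DTH),np.sin(DTH);return (np.asarray(p,float)[...,:2]-DO)@np.array([[c,-s],[s,c]])
def push(x,y,phi,z,n):
    a=np.radians(phi)+DTH+np.pi/2;t=d2w((x,y))-.061*np.array([np.cos(a),np.sin(a)])
    return (t[0],t[1],z,np.degrees(DTH)+phi,n)
E
python3 - <<'E'
from h import *
z=.001
rows([(.4985,-.1341,.001,-8.7,4),push(.0256,-.298,-5.2,z,2),push(.0175,-.25,-1,z,4),push(.0085,-.20,4,z,4),push(.002,-.155,3,z,4)])
E
```

```text
from [ 0.4987 -0.134   0.1294] psi -8.05
{"rot":[0.0, 0.0, 0.2],"travel":[0.0, 0.0, 0.032]}
{"rot":[0.0, 0.0, 0.2],"travel":[0.0, 0.0, 0.032]}
{"rot":[0.0, 0.0, 0.1],"travel":[0.0, 0.0, 0.032]}
{"rot":[0.0, 0.0, 0.2],"travel":[0.0, 0.0, 0.032]}
-- at [ 0.4988 -0.1339  0.0014]
{"rot":[0.0, 0.0, 0.0],"travel":[0.009, 0.001, 0.0]}
{"rot":[0.0, 0.0, 0.0],"travel":[0.008, 0.001, 0.0]}
-- at [ 0.5033 -0.1174  0.0014]
{"rot":[0.0, 0.0, -1.1],"travel":[0.012, -0.002, 0.0]}
{"rot":[0.0, 0.0, -1.0],"travel":[0.012, -0.002, 0.0]}
{"rot":[0.0, 0.0, -1.1],"travel":[0.012, -0.002, 0.0]}
{"rot":[0.0, 0.0, -1.0],"travel":[0.012, -0.001, 0.0]}
-- at [ 0.5024 -0.0689  0.0014]
{"rot":[0.0, 0.0, -1.3],"travel":[0.012, -0.001, 0.0]}
{"rot":[0.0, 0.0, -1.2],"travel":[0.013, -0.001, 0.0]}
{"rot":[0.0, 0.0, -1.3],"travel":[0.013, -0.001, 0.0]}
{"rot":[0.0, 0.0, -1.2],"travel":[0.012, 0.0, 0.0]}
-- at [ 0.5017 -0.0188  0.0014]
{"rot":[0.0, 0.0, 0.2],"travel":[0.011, -0.001, 0.0]}
{"rot":[0.0, 0.0, 0.3],"travel":[0.011, -0.001, 0.0]}
{"rot":[0.0, 0.0, 0.2],"travel":[0.012, -0.001, 0.0]}
{"rot":[0.0, 0.0, 0.3],"travel":[0.011, -0.002, 0.0]}
-- at [0.4966 0.0262 0.0014]
```

Call:
{"op": "step_arm", "data": {
  "plan": [
    {"rot": [0,0,0.2],"travel": [0,0,0.04],"gripper": 0.085},
    {"rot": [0,0,0.2],"travel": [0,0,0.04],"gripper": 0.085},
    {"rot": [0,0,0.2],"travel": [0,0,0.036],"gripper": 0.085},
    {"rot": [0,0,0],"travel": [0,0,0.012],"gripper": 0.085},
    {"rot": [0,0,0],"travel": [0.009,0.001,0],"gripper": 0.085},
    {"rot": [0,0,0],"travel": [0.008,0.001,0],"gripper": 0.085},
    {"rot": [0,0,-1.1],"travel": [0.012,-0.002,0],"gripper": 0.085},
    {"rot": [0,0,-1],"travel": [0.012,-0.002,0],"gripper": 0.085},
    {"rot": [0,0,-1.1],"travel": [0.012,-0.002,0],"gripper": 0.085},
    {"rot": [0,0,-1],"travel": [0.012,-0.001,0],"gripper": 0.085},
    {"rot": [0,0,-1.3],"travel": [0.012,-0.001,0],"gripper": 0.085},
    {"rot": [0,0,-1.2],"travel": [0.013,-0.001,0],"gripper": 0.085}
  ]
}}

```text
t: 8.88
eef_pos: [0.503, -0.0456, 0.0025]
tool_rot: [0.003, 0.719, 0.695, 0.001]
contact_force: [0.6, -6.0, 5.1]
opening: 0.0849
finger_force: 3.0
```

Call:
{"op": "step_arm", "data": {
  "plan": [
    {"rot": [0,0,-1.3],"travel": [0.013,-0.001,0],"gripper": 0.085},
    {"rot": [0,0,-1.2],"travel": [0.012,0,0],"gripper": 0.085},
    {"rot": [0,0,0.2],"travel": [0.011,-0.001,0],"gripper": 0.085},
    {"rot": [0,0,0.3],"travel": [0.008,-0.001,0],"gripper": 0.085},
    {"rot": [0,0,0],"travel": [0,0,0],"gripper": 0.085}
  ]
}}

```text
t: 9.5
eef_pos: [0.4993, 0.0005, 0.002]
tool_rot: [0.0, 0.706, 0.708, 0.001]
contact_force: [1.1, -1.3, 0.8]
opening: 0.0848
finger_force: 0.9
```

Run:
```python
from h import *
from bench import imaging,r
import pickle
state();s=r.sense();w=imaging.capture("wrist");sd=imaging.capture("side");sc=imaging.capture("scene")
pickle.dump((s,w,sd,sc),open("c2.pkl","wb"))
a=sd["color"][140:280,225:385];b=w["color"]
im=np.hstack([cv2.resize(b,(400,300)),cv2.resize(a,(400,350))[:300]])
big=np.vstack([im,np.hstack([cv2.resize(sc["color"][170:320,205:405],(400,300),interpolation=cv2.INTER_CUBIC),np.zeros((300,400,3),np.uint8)])])
cv2.imwrite("pics/w2.png",big[...,::-1])
```

```text
t 9.5 pos [0.4993 0.0005 0.002 ] psi 0.17 open 0.0848 F [ 1.1 -1.3  0.8]
```

View pics/w2.png

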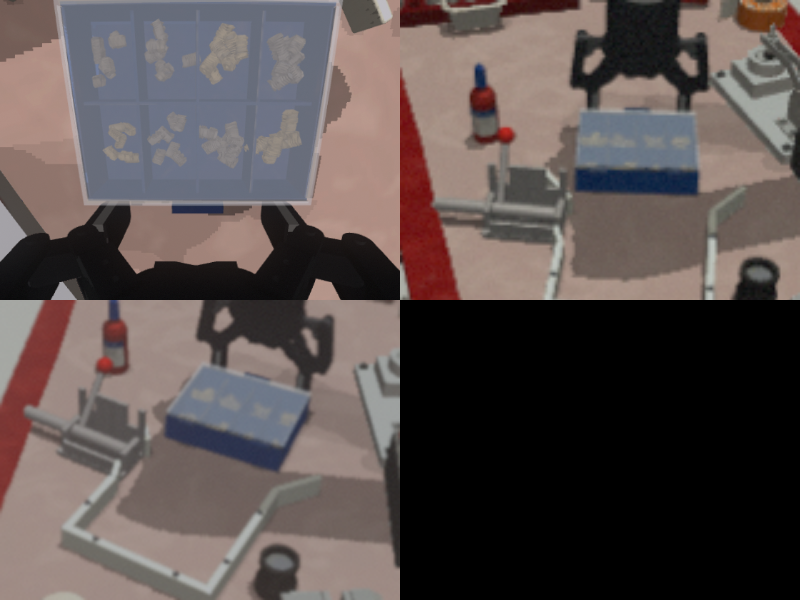

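Run:
```python
from h import *
import pickle
s,w,sd,sc=pickle.load(open("c2.pkl","rb"));np.set_printoptions(precision=4,suppress=True)
def white_edges(c,name):
    hsv=cv2.cvtColor(c["color"],cv2.COLOR_RGB2HSV)
    # rail tops: bright, unsaturated
    m=((hsv[...,1]<45)&(hsv[...,2]>150)).astype(np.uint8)
    for yd in (-.02,0,.02,.035):
        # scan along dock x at rail top height, find bright runs
        xs=np.arange(-.085,.086,.0005);P=np.array([np.r_[d2w((x,yd)),.024] for x in xs])
        uv=proj(c,P);v=cv2.remap(hsv[...,2],uv[:,0].astype(np.float32),uv[:,1].astype(np.float32),cv2.INTER_LINEAR).ravel().astype(float)
        sa=cv2.remap(hsv[...,1],uv[:,0].astype(np.float32),uv[:,1].astype(np.float32),cv2.INTER_LINEAR).ravel().astype(float)
        b=np.where(sa<30)[0];xb=xs[b]*1e3
        f=lambda q:(q.min(),q.max()) if len(q) else None
        print(name,yd,f(xb[xb<-40]),f(xb[xb>40]))
    xs=np.arange(.03,.08,.0005)
    for xd in(-.04,-.02,0,.02,.04):
        P=np.array([np.r_[d2w((xd,x)),.024] for x in xs]);uv=proj(c,P).astype(np.float32)
        sa=cv2.remap(hsv[...,1],uv[:,0],uv[:,1],cv2.INTER_LINEAR).ravel();b=xs[sa<30]*1e3
        print("  back",xd,(b.min(),b.max()) if len(b) else None)
import pickle
white_edges(sd,"side");white_edges(sc,"scene")
```

```text
side -0.02 (np.float64(-76.0), np.float64(-67.49999999999999)) (np.float64(65.50000000000013), np.float64(74.50000000000014))
side 0 (np.float64(-75.0), np.float64(-66.49999999999999)) (np.float64(64.00000000000013), np.float64(73.50000000000013))
side 0.02 (np.float64(-74.0), np.float64(-66.49999999999999)) (np.float64(64.50000000000013), np.float64(73.50000000000013))
side 0.035 (np.float64(-74.5), np.float64(-65.99999999999999)) (np.float64(64.50000000000013), np.float64(74.50000000000014))
  back -0.04 (np.float64(52.50000000000002), np.float64(78.50000000000004))
  back -0.02 (np.float64(50.000000000000014), np.float64(77.50000000000004))
  back 0 (np.float64(49.500000000000014), np.float64(77.50000000000004))
  back 0.02 (np.float64(49.500000000000014), np.float64(76.50000000000004))
  back 0.04 (np.float64(50.500000000000014), np.float64(76.00000000000004))
scene -0.02 (np.float64(-82.5), np.float64(-67.99999999999999)) (np.float64(58.50000000000012), np.float64(73.00000000000013))
scene 0 (np.float64(-82.5), np.float64(-67.99999999999999)) (np.float64(53.000000000000114), np.float64(73.00000000000013))
scene 0.02 (np.float64(-82.0), np.float64(-68.99999999999999)) (np.float64(53.500000000000114), np.float64(73.50000000000013))
scene 0.035 (np.float64(-82.0), np.float64(-67.49999999999999)) (np.float64(54.00000000000012), np.float64(74.00000000000014))
  back -0.04 (np.float64(51.50000000000002), np.float64(76.50000000000004))
  back -0.02 (np.float64(50.000000000000014), np.float64(75.50000000000004))
  back 0 (np.float64(49.000000000000014), np.float64(75.00000000000004))
  back 0.02 (np.float64(49.000000000000014), np.float64(74.50000000000004))
  back 0.04 (np.float64(50.500000000000014), np.float64(74.00000000000004))
```

```bash
sed -i 's/DO=np.array(\[.505,.2424\])/DO=np.array([.5043,.2418])/' h.py
python3 - <<'E'
from h import *
z=.001
rows([push(.0015,-.155,1.5,z,2),push(0,-.13,0,z,2),push(0,-.03,0,z,8),push(0,-.004,0,z,3)])
E
```

```text
from [0.4986 0.0005 0.0015] psi 0.17
{"rot":[0.0, 0.0, 1.1],"travel":[0.013, -0.002, 0.0]}
{"rot":[0.0, -0.1, 1.1],"travel":[0.013, -0.003, 0.0]}
-- at [0.4938 0.0265 0.0015]
{"rot":[0.0, 0.0, 0.7],"travel":[0.012, -0.001, 0.0]}
{"rot":[0.0, 0.0, 0.8],"travel":[0.013, -0.001, 0.0]}
-- at [0.4928 0.0516 0.0015]
{"rot":[0.0, 0.0, 0.0],"travel":[0.012, 0.0, 0.0]}
{"rot":[0.0, 0.0, 0.0],"travel":[0.013, 0.0, 0.0]}
{"rot":[0.0, 0.0, 0.0],"travel":[0.012, 0.0, 0.0]}
{"rot":[0.0, 0.0, 0.0],"travel":[0.013, 0.0, 0.0]}
{"rot":[0.0, 0.0, 0.0],"travel":[0.012, 0.0, 0.0]}
{"rot":[0.0, 0.0, 0.0],"travel":[0.013, 0.0, 0.0]}
{"rot":[0.0, 0.0, 0.0],"travel":[0.012, 0.0, 0.0]}
{"rot":[0.0, 0.0, 0.0],"travel":[0.013, 0.0, 0.0]}
-- at [0.499  0.1514 0.0014]
{"rot":[0.0, 0.0, 0.0],"travel":[0.009, 0.0, 0.0]}
{"rot":[0.0, 0.0, 0.0],"travel":[0.008, 0.0, 0.0]}
{"rot":[0.0, 0.0, 0.0],"travel":[0.009, 0.0, 0.0]}
-- at [0.5006 0.1773 0.0014]
```

Call:
{"op": "step_arm", "data": {
  "plan": [
    {"rot": [0,0,1.1],"travel": [0.013,-0.002,0],"gripper": 0.085},
    {"rot": [0,0,1.1],"travel": [0.013,-0.003,0],"gripper": 0.085},
    {"rot": [0,0,0.7],"travel": [0.012,-0.001,0],"gripper": 0.085},
    {"rot": [0,0,0.8],"travel": [0.013,-0.001,0],"gripper": 0.085},
    {"rot": [0,0,0],"travel": [0.012,0,0],"gripper": 0.085},
    {"rot": [0,0,0],"travel": [0.012,0,0],"gripper": 0.085}
  ]
}}

```text
t: 10.4
eef_pos: [0.4935, 0.0734, 0.0013]
tool_rot: [0.0, 0.73, 0.684, -0.001]
contact_force: [-0.6, -5.4, 3.1]
opening: 0.085
finger_force: 2.9
```

Call:
{"op": "step_arm", "data": {
  "plan": [
    {"rot": [0,0,0],"travel": [0.012,0,0],"gripper": 0.085},
    {"rot": [0,0,0],"travel": [0.012,0,0],"gripper": 0.085},
    {"rot": [0,0,0],"travel": [0.012,0,0],"gripper": 0.085},
    {"rot": [0,0,0],"travel": [0.012,0,0],"gripper": 0.085}
  ]
}}

```text
t: 10.9
eef_pos: [0.4965, 0.121, 0.0013]
tool_rot: [0.0, 0.73, 0.684, -0.001]
contact_force: [0.5, -6.4, 4.8]
opening: 0.0847
finger_force: 3.0
```

Run:
```python
from h import *
from bench import r
state();s=r.sense();print(w2d(s["eef_pos"]));rows([push(0,0,0,.001,7)])
```

```text
t 10.9 pos [0.4965 0.121  0.0013] psi -3.71 open 0.0847 F [ 0.5 -6.4  4.8]
[-0.00042911 -0.12107399]
from [0.4965 0.121  0.0013] psi -3.71
{"rot":[0.0, 0.0, 0.0],"travel":[0.009, 0.0, 0.0]}
{"rot":[0.0, 0.0, 0.0],"travel":[0.009, 0.0, 0.0]}
{"rot":[0.0, 0.0, 0.0],"travel":[0.008, 0.0, 0.0]}
{"rot":[0.0, 0.0, -0.1],"travel":[0.009, 0.0, 0.0]}
{"rot":[0.0, 0.0, 0.0],"travel":[0.008, 0.0, 0.0]}
{"rot":[0.0, 0.1, -0.1],"travel":[0.009, 0.0, 0.0]}
{"rot":[-0.1, 0.0, 0.0],"travel":[0.008, 0.0, 0.0]}
-- at [0.5003 0.1809 0.0012]
```

Only ~6 N of sliding force and no jam; continue home gently.

Call:
{"op": "step_arm", "data": {
  "plan": [
    {"rot": [0,0,0],"travel": [0.01,0,0],"gripper": 0.085},
    {"rot": [0,0,0],"travel": [0.01,0,0],"gripper": 0.085},
    {"rot": [0,0,0],"travel": [0.01,0,0],"gripper": 0.085},
    {"rot": [0,0,0],"travel": [0.01,0,0],"gripper": 0.085},
    {"rot": [0,0,0],"travel": [0.008,0,0],"gripper": 0.085},
    {"rot": [0,0,0],"travel": [0.004,0,0],"gripper": 0.085}
  ]
}}

```text
t: 11.65
eef_pos: [0.4996, 0.1729, 0.0012]
tool_rot: [-0.0, 0.729, 0.684, -0.001]
contact_force: [0.1, -6.8, 4.9]
opening: 0.085
finger_force: 3.1
```

Call:
{"op": "step_arm", "data": {
  "plan": [
    {"rot": [0,0,0],"travel": [0.003,0,0],"gripper": 0.085},
    {"rot": [0,0,0],"travel": [0.003,0,0],"gripper": 0.085},
    {"rot": [0,0,0],"travel": [0.002,0,0],"gripper": 0.085}
  ]
}}

```text
t: 12.02
eef_pos: [0.5, 0.1803, 0.0012]
tool_rot: [0.0, 0.73, 0.684, -0.002]
contact_force: [-0.8, -4.9, 4.8]
opening: 0.0849
finger_force: 3.1
```

Run:
```python
from h import *
from bench import r
state();s=r.sense();print(w2d(s["eef_pos"]))
```

```text
t 12.03 pos [0.5    0.1803 0.0012] psi -3.69 open 0.0849 F [-0.8 -4.9  4.8]
[-0.00055536 -0.06165654]
```

Call:
{"op": "step_arm", "data": {
  "plan": [
    {"rot": [0,0,0],"travel": [0.001,0,0],"gripper": 0.085},
    {"rot": [0,0,0],"travel": [0.001,0,0],"gripper": 0.085},
    {"rot": [0,0,0],"travel": [0.001,0,0],"gripper": 0.085}
  ]
}}

```text
t: 12.4
eef_pos: [0.4998, 0.1808, 0.0013]
tool_rot: [0.001, 0.73, 0.683, -0.003]
contact_force: [-1.3, -11.3, 6.1]
opening: 0.0851
finger_force: 5.5
```

Run:
```python
from h import *
from bench import imaging,r
import pickle
state();s=r.sense();print(w2d(s["eef_pos"]))
w=imaging.capture("wrist");sd=imaging.capture("side");sc=imaging.capture("scene")
pickle.dump((s,w,sd,sc),open("c3.pkl","wb"))
a=sd["color"][140:280,225:385]
im=np.vstack([cv2.resize(w["color"],(400,300)),cv2.resize(sc["color"][170:320,205:405],(400,300),interpolation=cv2.INTER_CUBIC)])
im=np.hstack([im,np.vstack([cv2.resize(a,(400,350),interpolation=cv2.INTER_CUBIC),np.zeros((250,400,3),np.uint8)])])
cv2.imwrite("pics/w3.png",im[...,::-1])
```

```text
t 12.4 pos [0.4998 0.1808 0.0013] psi -3.81 open 0.0851 F [ -1.3 -11.3   6.1]
[-0.00075978 -0.06117863]
```

View pics/w3.png

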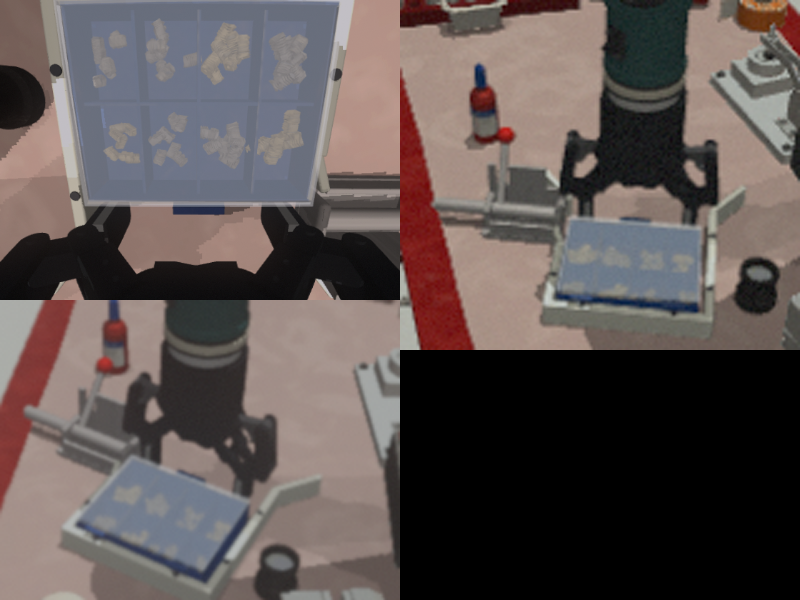

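Call:
{"op": "step_arm", "data": {
  "plan": [
    {"rot": [0,0,0],"travel": [-0.01,0,0],"gripper": 0.085},
    {"rot": [0,0,0],"travel": [-0.025,0,0],"gripper": 0.085},
    {"rot": [0,0,0],"travel": [0,0,-0.04],"gripper": 0.085},
    {"rot": [0,0,0],"travel": [0,0,-0.05],"gripper": 0},
    {"rot": [0,0,0],"travel": [0,0,-0.05],"gripper": 0},
    {"rot": [0,0,0],"travel": [-0.018,0.034,0],"gripper": 0},
    {"rot": [0,0,0],"travel": [-0.018,0.034,0],"gripper": 0},
    {"rot": [0,0,0],"travel": [-0.018,0.034,0],"gripper": 0},
    {"rot": [0,0,0],"travel": [0,0,0],"gripper": 0}
  ]
}}

```text
t: 13.68
eef_pos: [0.6, 0.089, 0.1414]
tool_rot: [0.001, 0.73, 0.684, 0.001]
contact_force: [-0.3, 0.1, -0.8]
opening: -0.0001
finger_force: 0.0
```

Run:
```python
from h import *
from bench import imaging,r
import pickle
np.set_printoptions(precision=4,suppress=True)
state();s=r.sense();print(w2d(s["eef_pos"]))
w=imaging.capture("wrist");sd=imaging.capture("side")
pickle.dump((s,w,sd),open("c4.pkl","wb"));W=wcam(s,w)
exp=np.r_[d2w((.136,-.114)),.073];print("expected px",proj(W,exp),proj(sd,exp),exp)
for c in(W,sd):
    g=c["color"].astype(int);m=((g[...,0]>140)&(g[...,1]<70)&(g[...,2]<70)).astype(np.uint8)
    n,l,st,ce=cv2.connectedComponentsWithStats(m)
    for i in range(1,n):
        if st[i,4]>12:print(ce[i],st[i,4],onz(c,ce[i],.073)[0],w2d(onz(c,ce[i],.073)[0]))
cv2.imwrite("pics/w4.png",w["color"][...,::-1])
```

```text
t 13.68 pos [0.6    0.089  0.1414] psi -3.7 open -0.0001 F [-0.3  0.1 -0.8]
[ 0.1049 -0.1467]
expected px [[319.2943 183.3235]] [[265.7763 194.9088]] [0.6331 0.1197 0.073 ]
[346.25     8.3125] 16 [0.6516 0.2235 0.073 ] [ 0.1481 -0.0093]
[375.6588   6.5529] 85 [0.669  0.2235 0.073 ] [ 0.1655 -0.0082]
[392.4717   2.283 ] 53 [0.6789 0.2252 0.073 ] [ 0.1753 -0.0059]
[350.7727   4.5455] 22 [0.6543 0.2253 0.073 ] [ 0.1507 -0.0073]
[396.4871  53.7229] 1400 [0.6822 0.1971 0.073 ] [ 0.1803 -0.0337]
[386.5758 100.6061] 33 [0.6769 0.1702 0.073 ] [ 0.1767 -0.0609]
[428.3433 129.4279] 201 [0.7049 0.1509 0.073 ] [ 0.2057 -0.0785]
[422.2224 192.4152] 1686 [0.7037 0.109  0.073 ] [ 0.2071 -0.1204]
[316.4691 188.284 ] 162 [0.6311 0.1164 0.073 ] [ 0.1342 -0.1174]
[433.8059 254.5971] 340 [0.7157 0.0617 0.073 ] [ 0.222  -0.1669]
[458.7115 253.0577] 52 [0.7341 0.0617 0.073 ] [ 0.2404 -0.1658]
[461.8576 292.3512] 934 [0.7402 0.0286 0.073 ] [ 0.2485 -0.1984]
[353.8714 292.3357] 140 [0.6574 0.0346 0.073 ] [ 0.1655 -0.1975]
[445.9041 335.1689] 219 [ 0.7319 -0.0096  0.073 ] [ 0.2425 -0.2371]
[476.4576 329.7627] 59 [ 0.7562 -0.0065  0.073 ] [ 0.2666 -0.2324]
[459.85 350.4 ] 20 [ 0.7451 -0.0255  0.073 ] [ 0.2567 -0.2521]
[486.     361.2424] 66 [ 0.7687 -0.0385  0.073 ] [ 0.281  -0.2637]
[  6.74 388.8 ] 50 [ 0.3599 -0.0428  0.073 ] [-0.1268 -0.2929]
[351.0333 288.6833] 60 [0.4422 0.4049 0.073 ] [-0.0719  0.159 ]
[341.4179 299.9701] 67 [0.4613 0.4326 0.073 ] [-0.0546  0.1878]
[369.9337 323.1627] 166 [0.4134 0.4814 0.073 ] [-0.1053  0.2336]
```

View pics/w4.png

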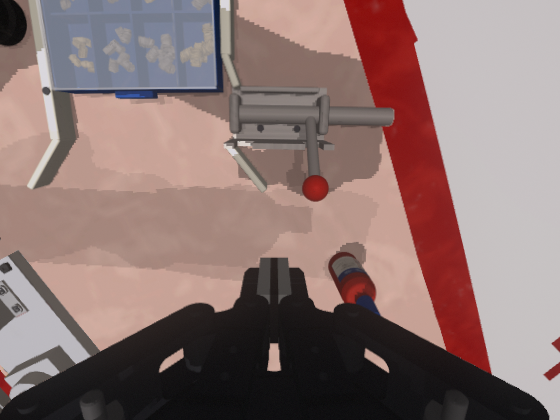

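Run:
```python
from h import *
def W(x,y,z,n): return (*d2w((x,y)),z,-3.5,n)
rows([W(.135,-.148,.141,1),W(.135,-.148,.069,3),W(.135,-.076,.072,9)])
print("slide");rows([W(.135,-.09,.072,1),W(.135,-.09,.135,2),W(.172,-.051,.135,2),W(.172,-.051,.078,2),W(.125,-.051,.078,5),W(.108,-.051,.078,3)],cur=(*d2w((.135,-.076)),.072,-3.5))
```

```text
from [0.5966 0.0912 0.1406] psi -3.56
{"rot":[-0.2, -0.1, -0.1],"travel":[-0.003, 0.034, -0.001]}
-- at [0.6304 0.0861 0.1415]
{"rot":[0.0, 0.0, 0.0],"travel":[0.0, 0.0, 0.024]}
{"rot":[0.0, 0.0, 0.0],"travel":[0.0, 0.0, 0.024]}
{"rot":[0.0, 0.0, 0.0],"travel":[0.0, 0.0, 0.024]}
-- at [0.6304 0.0861 0.0695]
{"rot":[0.0, 0.0, 0.0],"travel":[0.008, 0.0, 0.0]}
{"rot":[0.0, 0.0, 0.0],"travel":[0.008, 0.0, 0.0]}
{"rot":[0.0, 0.0, 0.0],"travel":[0.008, 0.0, 0.0]}
{"rot":[0.0, 0.0, 0.0],"travel":[0.008, 0.0, 0.0]}
{"rot":[0.0, 0.0, 0.0],"travel":[0.008, 0.0, -0.001]}
{"rot":[0.0, 0.0, 0.0],"travel":[0.008, 0.0, 0.0]}
{"rot":[0.0, 0.0, 0.0],"travel":[0.008, 0.0, -0.001]}
{"rot":[0.0, 0.0, 0.0],"travel":[0.008, 0.0, 0.0]}
{"rot":[0.0, 0.0, 0.0],"travel":[0.008, 0.0, -0.001]}
-- at [0.6347 0.1579 0.0724]
slide
from [0.6344 0.1577 0.072 ] psi -3.5
{"rot":[0.0, 0.0, 0.0],"travel":[-0.014, 0.0, 0.0]}
-- at [0.6336 0.1437 0.072 ]
{"rot":[0.0, 0.0, 0.0],"travel":[0.0, 0.0, -0.032]}
{"rot":[0.0, 0.0, 0.0],"travel":[0.0, 0.0, -0.031]}
-- at [0.6336 0.1437 0.135 ]
{"rot":[0.0, 0.0, 0.0],"travel":[0.02, 0.018, 0.0]}
{"rot":[0.0, 0.0, 0.0],"travel":[0.019, 0.019, 0.0]}
-- at [0.6729 0.1804 0.135 ]
{"rot":[0.0, 0.0, 0.0],"travel":[0.0, 0.0, 0.029]}
{"rot":[0.0, 0.0, 0.0],"travel":[0.0, 0.0, 0.028]}
-- at [0.6729 0.1804 0.078 ]
{"rot":[0.0, 0.0, 0.0],"travel":[0.0, -0.009, 0.0]}
{"rot":[0.0, 0.0, 0.0],"travel":[0.0, -0.01, 0.0]}
{"rot":[0.0, 0.0, 0.0],"travel":[0.0, -0.009, 0.0]}
{"rot":[0.0, 0.0, 0.0],"travel":[0.0, -0.01, 0.0]}
{"rot":[0.0, 0.0, 0.0],"travel":[0.0, -0.009, 0.0]}
-- at [0.626  0.1833 0.078 ]
{"rot":[0.0, 0.0, 0.0],"travel":[0.0, -0.006, 0.0]}
{"rot":[0.0, 0.0, 0.0],"travel":[0.0, -0.006, 0.0]}
{"rot":[0.0, 0.0, 0.0],"travel":[0.0, -0.005, 0.0]}
-- at [0.609  0.1843 0.078 ]
```

Call:
{"op": "step_arm", "data": {
  "plan": [
    {"rot": [0,0,0],"travel": [-0.003,0.034,0],"gripper": 0},
    {"rot": [0,0,0],"travel": [0,0,0.024],"gripper": 0},
    {"rot": [0,0,0],"travel": [0,0,0.024],"gripper": 0},
    {"rot": [0,0,0],"travel": [0,0,0.024],"gripper": 0},
    {"rot": [0,0,0],"travel": [0.009,0,0],"gripper": 0},
    {"rot": [0,0,0],"travel": [0.009,0,0],"gripper": 0},
    {"rot": [0,0,0],"travel": [0.009,0,0],"gripper": 0},
    {"rot": [0,0,0],"travel": [0.009,0,0],"gripper": 0}
  ]
}}

```text
t: 14.78
eef_pos: [0.6344, 0.1223, 0.0702]
tool_rot: [0.0, 0.729, 0.685, 0.001]
contact_force: [-0.4, -0.2, 1.4]
opening: 0.0
finger_force: 0.1
```

Call:
{"op": "step_arm", "data": {
  "plan": [
    {"rot": [0,0,0],"travel": [0.009,0,-0.001],"gripper": 0},
    {"rot": [0,0,0],"travel": [0.009,0,-0.001],"gripper": 0},
    {"rot": [0,0,0],"travel": [0.008,0,-0.001],"gripper": 0},
    {"rot": [0,0,0],"travel": [0.007,0,0],"gripper": 0},
    {"rot": [0,0,0],"travel": [0.004,0,0],"gripper": 0},
    {"rot": [0,0,0],"travel": [0,0,0],"gripper": 0}
  ]
}}

```text
t: 15.52
eef_pos: [0.6361, 0.1582, 0.0722]
tool_rot: [-0.0, 0.729, 0.685, -0.0]
contact_force: [0.4, 0.1, 0.7]
opening: 0.0001
finger_force: 0.0
```

```bash
cat > kn.py <<'E'
from h import *
from bench import imaging,r
np.set_printoptions(precision=4,suppress=True)
state();s=r.sense();print("tcp dock",w2d(s["eef_pos"]))
T={"drawn down":(.136,-.114,.073),"drawn up":(.136,-.051,.090),"thrown up":(.086,-.051,.090),"thrown down":(.086,-.114,.073)}
for n in("side","scene","wrist"):
    c=imaging.capture(n)
    if n=="wrist":c=wcam(s,c)
    g=c["color"].astype(int);m=((g[...,0]>140)&(g[...,1]<70)&(g[...,2]<70)).astype(np.uint8)
    k,l,st,ce=cv2.connectedComponentsWithStats(m)
    print(n,[ce[i].round(1).tolist() for i in range(1,k) if st[i,4]>8][:14])
    for a,b in T.items():print("  ",a,proj(c,np.r_[d2w(b[:2]),b[2]])[0])
E
python3 kn.py
```

```text
t 15.53 pos [0.6361 0.1582 0.0722] psi -3.58 open 0.0001 F [0.4 0.1 0.7]
tcp dock [ 0.1367 -0.0754]
side [[325.0, 131.0], [334.2, 132.3], [342.2, 132.3], [364.2, 286.6], [343.9, 302.8], [384.0, 297.8], [389.2, 300.1], [391.1, 309.6], [387.7, 313.2], [370.5, 323.0]]
   drawn down [265.7763 194.9088]
   drawn up [260.977  205.3319]
   thrown up [282.5098 206.8273]
   thrown down [286.0528 196.253 ]
scene [[268.7, 350.5], [321.7, 365.4], [285.0, 389.7], [313.6, 385.0]]
   drawn down [254.4766 202.7954]
   drawn up [237.3907 211.809 ]
   thrown up [259.9535 219.8584]
   thrown down [276.0433 210.1582]
wrist [[370.3, 159.0], [269.2, 237.1], [557.2, 371.7]]
   drawn down [272.2274 340.0326]
   drawn up [271.7703 241.979 ]
   thrown up [154.1075 241.9063]
   thrown down [178.9475 339.7166]
```

Call:
{"op": "step_arm", "data": {
  "plan": [
    {"rot": [0,0,0],"travel": [-0.014,0,0],"gripper": 0},
    {"rot": [0,0,0],"travel": [0,0,-0.032],"gripper": 0},
    {"rot": [0,0,0],"travel": [0,0,-0.032],"gripper": 0},
    {"rot": [0,0,0],"travel": [0.02,0.018,0],"gripper": 0},
    {"rot": [0,0,0],"travel": [0.019,0.019,0],"gripper": 0},
    {"rot": [0,0,0],"travel": [0,0,0.029],"gripper": 0},
    {"rot": [0,0,0],"travel": [0,0,0.029],"gripper": 0},
    {"rot": [0,0,0],"travel": [0,-0.008,0],"gripper": 0},
    {"rot": [0,0,0],"travel": [0,-0.008,0],"gripper": 0},
    {"rot": [0,0,0],"travel": [0,-0.008,0],"gripper": 0},
    {"rot": [0,0,0],"travel": [0,-0.008,0],"gripper": 0},
    {"rot": [0,0,0],"travel": [0,-0.008,0],"gripper": 0}
  ]
}}

```text
t: 17.18
eef_pos: [0.6352, 0.183, 0.0794]
tool_rot: [0.001, 0.729, 0.684, 0.001]
contact_force: [2.3, -0.1, 1.6]
opening: 0.0004
finger_force: 0.7
```

Call:
{"op": "step_arm", "data": {
  "plan": [
    {"rot": [0,0,0],"travel": [0,-0.007,0],"gripper": 0},
    {"rot": [0,0,0],"travel": [0,-0.006,0],"gripper": 0},
    {"rot": [0,0,0],"travel": [0,-0.005,0],"gripper": 0},
    {"rot": [0,0,0],"travel": [0,0,0],"gripper": 0}
  ]
}}

```text
t: 17.68
eef_pos: [0.6158, 0.1843, 0.078]
tool_rot: [-0.001, 0.729, 0.685, -0.001]
contact_force: [-0.2, 0.6, 1.0]
opening: -0.0003
finger_force: 0.0
```

```bash
python3 kn.py
```

```text
t 17.68 pos [0.6158 0.1843 0.078 ] psi -3.59 open -0.0003 F [-0.2  0.6  1. ]
tcp dock [ 0.1148 -0.0505]
side [[329.1, 131.6], [343.7, 133.1], [386.4, 303.1], [342.7, 308.4], [370.8, 322.9]]
   drawn down [265.7763 194.9088]
   drawn up [260.977  205.3319]
   thrown up [282.5098 206.8273]
   thrown down [286.0528 196.253 ]
scene [[263.4, 356.6], [321.6, 366.3], [284.9, 389.7], [313.8, 386.2]]
   drawn down [254.4766 202.7954]
   drawn up [237.3907 211.809 ]
   thrown up [259.9535 219.8584]
   thrown down [276.0433 210.1582]
wrist [[386.4, 163.3]]
   drawn down [310.4186 369.3203]
   drawn up [319.1715 287.3014]
   thrown up [211.5182 287.2197]
   thrown down [223.738  369.1894]
```

```bash
cat > kn2.py <<'E'
from h import *
from bench import imaging,r
s=r.sense();state();print("tcp dock",w2d(s["eef_pos"]))
for n in("wrist","scene"):
    c=imaging.capture(n)
    if n=="wrist":c=wcam(s,c)
    h=cv2.cvtColor(c["color"],cv2.COLOR_RGB2HSV)
    m=(((h[...,0]<6)|(h[...,0]>174))&(h[...,1]>150)&(h[...,2]>60)).astype(np.uint8)
    k,l,st,ce=cv2.connectedComponentsWithStats(m)
    for i in range(1,k):
        if 10<st[i,4]<900:
            d=w2d(onz(c,ce[i],.09)[0])
            if .02<d[0]<.2 and -.13<d[1]<0:print(n,ce[i].round(1),st[i],"dock@90mm",d.round(4),"@73",w2d(onz(c,ce[i],.073)[0]).round(4))
E
python3 kn2.py
```

```text
t 17.82 pos [0.6161 0.184  0.0779] psi -3.6 open -0.0001 F [ 0.1  1.1 -0.3]
tcp dock [ 0.11509541 -0.05087645]
scene [258.  218.1] [256 216   5   5  22] dock@90mm [ 0.0919 -0.0539] @73 [ 0.1034 -0.0733]
```

Call:
{"op": "step_arm", "data": {
  "plan": [
    {"rot": [0,0,0],"travel": [0,-0.003,0],"gripper": 0},
    {"rot": [0,0,0],"travel": [0,-0.002,0],"gripper": 0},
    {"rot": [0,0,0],"travel": [0,-0.001,0],"gripper": 0}
  ]
}}

```text
t: 18.3
eef_pos: [0.6109, 0.1844, 0.0783]
tool_rot: [0.0, 0.729, 0.684, 0.0]
contact_force: [1.5, -0.4, -0.9]
opening: -0.0001
finger_force: 0.6
```

```bash
python3 kn2.py
```

```text
t 18.3 pos [0.6109 0.1844 0.0783] psi -3.62 open -0.0001 F [ 1.5 -0.4 -0.9]
tcp dock [ 0.1099262 -0.0508194]
scene [259.7 219.5] [257 217   6   6  19] dock@90mm [ 0.087  -0.0518] @73 [ 0.0984 -0.0711]
```

Call:
{"op": "step_arm", "data": {
  "plan": [
    {"rot": [0,0,0],"travel": [0,-0.001,0],"gripper": 0},
    {"rot": [0,0,0],"travel": [0,-0.001,0],"gripper": 0},
    {"rot": [0,0,0],"travel": [0,-0.001,0],"gripper": 0}
  ]
}}

```text
t: 18.77
eef_pos: [0.6079, 0.1847, 0.0783]
tool_rot: [0.0, 0.729, 0.684, 0.0]
contact_force: [0.8, 0.7, -1.2]
opening: -0.0002
finger_force: 0.7
```

```bash
python3 kn2.py
```

```text
t 18.77 pos [0.6079 0.1847 0.0783] psi -3.61 open -0.0002 F [ 0.8  0.7 -1.2]
tcp dock [ 0.10686792 -0.0507081 ]
scene [261.4 219.4] [259 217   6   6  20] dock@90mm [ 0.0843 -0.0535] @73 [ 0.0956 -0.0728]
```

Still sliding at friction force, no stop yet; keep nudging.

Call:
{"op": "step_arm", "data": {
  "plan": [
    {"rot": [0,0,0],"travel": [0,-0.001,0],"gripper": 0},
    {"rot": [0,0,0],"travel": [0,-0.001,0],"gripper": 0},
    {"rot": [0,0,0],"travel": [0,-0.001,0],"gripper": 0}
  ]
}}

```text
t: 19.25
eef_pos: [0.6072, 0.1844, 0.0787]
tool_rot: [0.002, 0.729, 0.684, 0.002]
contact_force: [6.9, -2.0, -3.2]
opening: 0.0004
finger_force: 3.2
```

```bash
python3 kn2.py
```

```text
t 19.25 pos [0.6072 0.1844 0.0787] psi -3.64 open 0.0004 F [ 6.9 -2.  -3.2]
tcp dock [ 0.10624024 -0.05103934]
scene [261.2 219.6] [259 217   6   6  24] dock@90mm [ 0.0843 -0.0528] @73 [ 0.0956 -0.0722]
```

Run:
```python
from h import *
def W(x,y,z,n): return (*d2w((x,y)),z,-3.5,n)
rows([W(.114,-.051,.0787,1),W(.114,-.051,.14,2),W(.086,-.015,.14,2),W(.086,-.015,.078,2),W(.086,-.064,.078,5)])
```

```text
from [0.6073 0.1843 0.0787] psi -3.64
{"rot":[0.3, 0.0, -0.1],"travel":[0.0, 0.008, 0.0]}
-- at [0.6153 0.1838 0.0788]
{"rot":[0.0, 0.0, 0.0],"travel":[0.0, 0.0, -0.031]}
{"rot":[0.0, 0.0, 0.0],"travel":[0.0, 0.0, -0.03]}
-- at [0.6153 0.1838 0.1398]
{"rot":[0.0, 0.0, 0.0],"travel":[0.018, -0.014, 0.0]}
{"rot":[0.0, 0.0, 0.0],"travel":[0.018, -0.014, 0.0]}
-- at [0.5895 0.2215 0.1398]
{"rot":[0.0, 0.0, 0.0],"travel":[0.0, 0.0, 0.031]}
{"rot":[0.0, 0.0, 0.0],"travel":[0.0, 0.0, 0.031]}
-- at [0.5895 0.2214 0.0778]
{"rot":[0.0, 0.0, 0.0],"travel":[-0.01, 0.0, 0.0]}
{"rot":[0.0, 0.0, 0.0],"travel":[-0.01, 0.0, 0.0]}
{"rot":[0.0, 0.0, 0.0],"travel":[-0.01, 0.0, 0.0]}
{"rot":[0.0, 0.0, 0.0],"travel":[-0.009, 0.0, 0.0]}
{"rot":[0.0, 0.0, 0.0],"travel":[-0.01, 0.0, 0.0]}
-- at [0.5865 0.1725 0.0778]
```

Call:
{"op": "step_arm", "data": {
  "plan": [
    {"rot": [0,0,0],"travel": [0,0.01,0],"gripper": 0},
    {"rot": [0,0,0],"travel": [0,0,-0.031],"gripper": 0},
    {"rot": [0,0,0],"travel": [0,0,-0.03],"gripper": 0},
    {"rot": [0,0,0],"travel": [0.018,-0.014,0],"gripper": 0},
    {"rot": [0,0,0],"travel": [0.018,-0.014,0],"gripper": 0},
    {"rot": [0,0,0],"travel": [0,0,0.031],"gripper": 0},
    {"rot": [0,0,0],"travel": [0,0,0.031],"gripper": 0},
    {"rot": [0,0,0],"travel": [-0.01,0,0],"gripper": 0},
    {"rot": [0,0,0],"travel": [-0.01,0,0],"gripper": 0},
    {"rot": [0,0,0],"travel": [-0.01,0,0],"gripper": 0},
    {"rot": [0,0,0],"travel": [-0.01,0,0],"gripper": 0},
    {"rot": [0,0,0],"travel": [-0.01,0,0],"gripper": 0}
  ]
}}

```text
t: 20.85
eef_pos: [0.5863, 0.1711, 0.0779]
tool_rot: [0.0, 0.729, 0.684, 0.0]
contact_force: [-0.3, 0.6, -0.2]
opening: 0.0004
finger_force: 0.0
```

Call:
{"op": "step_arm", "data": {
  "plan": [
    {"rot": [0,0,0],"travel": [-0.004,0,0],"gripper": 0},
    {"rot": [0,0,0],"travel": [0,0,0],"gripper": 0},
    {"rot": [0,0,0],"travel": [0.01,0,-0.02],"gripper": 0},
    {"rot": [0,0,0],"travel": [0,0,-0.05],"gripper": 0},
    {"rot": [0,0,0],"travel": [0,0,-0.05],"gripper": 0},
    {"rot": [0,0,0],"travel": [0,-0.06,0],"gripper": 0},
    {"rot": [0,0,0],"travel": [-0.05,-0.03,0],"gripper": 0},
    {"rot": [0,0,0],"travel": [-0.06,0,0],"gripper": 0},
    {"rot": [0,0,0],"travel": [-0.03,0,0],"gripper": 0},
    {"rot": [0,0,0],"travel": [0,0,0],"gripper": 0}
  ]
}}

```text
t: 22.1
eef_pos: [0.4874, 0.0417, 0.1977]
tool_rot: [0.0, 0.731, 0.683, 0.0]
contact_force: [-0.6, 0.3, 0.6]
opening: -0.0002
finger_force: 0.0
```

```bash
python3 kn2.py
python3 - <<'E'
from h import *
from bench import imaging,r
s=r.sense()
w,sd,sc=[imaging.capture(n)["color"] for n in("wrist","side","scene")]
rs=lambda a:cv2.resize(a,(400,300),interpolation=cv2.INTER_CUBIC)
im=np.vstack([np.hstack([rs(w),rs(sd[150:282,225:401])]),np.hstack([rs(sc[170:320,205:405]),rs(sc)])])
cv2.imwrite("pics/w5.png",im[...,::-1])
E
```

```text
t 22.1 pos [0.4874 0.0417 0.1977] psi -3.88 open -0.0002 F [-0.6  0.3  0.6]
tcp dock [-0.00461588 -0.20076693]
wrist [382.5 105.2] [372  94  22  23 392] dock@90mm [ 0.0779 -0.1164] @73 [ 0.0835 -0.1157]
scene [232.1 188. ] [227 184   9   9  21] dock@90mm [ 0.1903 -0.1153] @73 [ 0.2052 -0.1368]
scene [228.7 195. ] [226 191   7   9  23] dock@90mm [ 0.182  -0.0902] @73 [ 0.1965 -0.1108]
scene [225.3 204.6] [221 201  10   8  36] dock@90mm [ 0.1692 -0.0589] @73 [ 0.1833 -0.0785]
scene [278.1 209.4] [276 207   5   6  23] dock@90mm [ 0.0728 -0.0975] @73 [ 0.0837 -0.1184]
scene [219.9 216.6] [213 210  14  17  74] dock@90mm [ 0.156  -0.0214] @73 [ 0.1697 -0.0397]
```

View pics/w5.png

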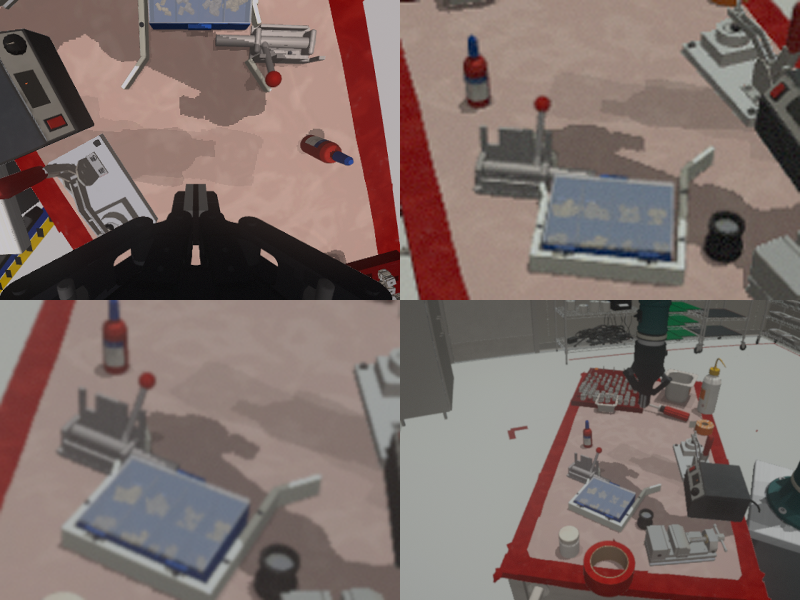

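```bash
python3 -c "
from bench import r
print(r.job_done())"
```

```text
the job is handed in; nothing more can be done
None
```

The job is handed in at 22 s of the 72 s allowed; the hand-in returned no verdict. In the last pictures the driver lies on the bench clear of the dock and the case is home against the back rail. The bolt was pushed to its end stop and its handle is down in the locked notch. The bottle, jar and loupe are still standing, and the gripper is clear of everything.

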